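Reseat a proud sample tube under the push-latch hood of a bench reader

ROBOT

A 6-joint arm with a two-finger parallel gripper is mounted at the origin on a cart in front of the work surface, level with it; the furniture and walls round the work are solid. World frame = base frame: x ahead of the robot, y to its left, z up, the work surface at z = 0. Lengths are in m, angles in rad, forces in N, time in s.
With the tool pointing down it reaches from about 0.3 to 0.775 m from the base axis. Payload 14.6 kg.
Tool frame: the origin (TCP) lies on the centre line of the jaws, within the pads' length; the fingertips stand 19 mm ahead of it and the grasp point (between the pads) is the TCP; y points along the fingers, x is the direction in which the jaws open and shut, and the axes are right-handed (so a half turn about y gives the same grasp; the last joint's range is limited). The gripper opens to 94 mm and grips with 3 to 60 N. Pads are 16 mm wide; open, the fingers measure 119 mm over their backs; the gripper's body (75 mm by 177 mm) begins 78 mm behind the grasp point.
Start: joints at [-1.282, 0.3, 1.521, -0, 1.321, -0.067], TCP at [0.192, -0.516, 0.224] pointing down, gripper open.
Joint ranges: [-3.03, 3.03], [-0.79, 2.21], [0.23, 2.52], [-1.04, 4.18], [0, 3.07], [-2.55, 2.55]. Speed limits (rad/s): [2.22, 2.22, 2.57, 3.14, 3.14, 3.14].

INTERFACE

Orientations are given as [roll, pitch, yaw] about the fixed x, y, z axes, in that order (R = Rz(yaw) Ry(pitch) Rx(roll)).
In Python, from station import ctrl, optics gives the robot as it stands.
- The arm moves only by the tool jog_arm, never from a script. Its argument "targets" is a list of rows, each a list of 3 entries, a list of its own where there are three numbers: the finger opening in cm, from 0 to 9.4, then the shift along the tool's x, y, z in cm, then the turn about the tool's y in rad. A call has 1 to 10 rows; each row is the pose to reach, as a shift and turn from the pose commanded when the call began, along the tool's axes at that moment; what a row does not reach only later rows make up. A row lasts 1/10 s, in which the tool goes at most 50 mm and 8.59 degrees, less where a joint would pass 70% of its speed; a pose out of reach is approached as far as the arm can. A call with a gripper value outside its range is refused whole. The fingers move at their own pace and stop on an object; "grip_force" is the grip in N (left out, the last holds). Time passes only in rows, so rows that repeat a pose let the fingers close. It gives the time, the measured TCP pose, the force and the opening at its end, in the units of the state.
- ctrl.get_obs(): the state, without advancing time (a new reading comes with each control period).
- optics.camera(name): name is "scene" or "top" or "wrist"; returns a dict with "img" (384x512x3 uint8, red, green, blue), "range_z" (384x512 float32, m along the optical axis (not along the pixel's ray), 0 where there is no reading), "camera_matrix" (3x3 intrinsics, pixels), "world_to_cam" (4x4, takes a point from world to camera coordinates); the wrist camera has in their place "mount" (4x4, takes a point from camera to tool coordinates, whose origin is the TCP and whose axes are the tool frame's). Camera axes: x right, y up, looking along -z (the intrinsics and any distortion apply to the point x, -y, -z); pixel columns grow to the right and rows downward; lengths in m; the calibration is good to about 2 mm. A picture is of the moment at which its call begins: read the wrist's pose just before it.
- ctrl.hand_in(): hands the job in, once; it reports no verdict.
The state is a dict: "time_s": time; "qpos": joint angles; "joint_vel": joint speeds; "tau": joint torques, N m; "ee_pos": TCP position; "eef_rot": TCP orientation; "force": force on the tool from outside, world axes, zero at the start; "moment": the same for the moment, N m; "grip_width": finger opening in m.
Only numpy, scipy, OpenCV 4.12 (cv2) and the standard library are available. Lean on these libraries where they do the work, as an engineer would, in place of code of your own. Each camera call takes 0.05 s, during which the arm holds its last target. There are 200 camera calls.

TASK

One of the three capped sample tubes in the bench reader is standing too high, so the reader will not measure. Press the front of the dark hood to pop it open, push the high tube down with a fingertip until it is fully home like its neighbours, then swing the hood down and press it again until it latches shut. Nothing is to be gripped, pulled up or carried, and the things standing beside the reader stay where they are.

Things in the scene. Friction and masses are not known exactly. Their poses are not given: they have to be found in the camera images.
- reader: Bench tube reader, fixed: off-white base 220 (x) by 216 (y) by 93 mm high, display on its front (-x) face; on it a hollow grey neck, 150 by 170 mm, open on top, rim 125 mm up, under a dark hood. Origin: centre of its underside; x from front to hinge, y left, z up. Turned up to 0.4 rad. Three tube wells in the neck at x -22 mm, y -42, 0, +42 mm.
- hood (a joint): Hood angle (rad): 0 latched shut, -0.067 pressed in to the stop, 1.36 fully open. Push-push latch: pressed in to the stop (10 mm at the ring) and let go, a damped spring swings it fully open in about 1 s. To relatch, swing it down against the spring, press it to the stop and let go: it stays at 0. A shorter press changes nothing. At the ring this takes about 3 N, then the stop is firm. It cannot be pried open.
- hood_hinge (a point): Middle of the hood's hinge line, at the reader's back: 88 mm behind its origin (x = +88 mm), 115 mm above the worktop; the line runs along the reader's y. Hood: a cap 176 mm from hinge line to front edge, 196 mm wide, skirts 47 mm deep. Its front edge sweeps up and back as it opens, so a pressing finger should leave towards the front.
- hood_press (a point): Centre of the pale ring on the flat top of the hood, where to press; moves with the hood. 148 mm from the hinge line, 28 mm from the front edge. Shut, the flat top is level, 155 mm above the worktop (40 mm above the hinge line). Fully open, that face looks backwards, away from the robot, 0.21 rad off upright, and the hood's highest edge is 295 mm above the worktop.
- tube_a_top (a point): Centre of the top of the cap of one of the three tubes; it moves with the tube. Capped sample tube 96 mm long, 13 mm thick, red to orange cap 19 mm wide and 23 mm high; it may stand in any of the three wells. Fully home, the cap's top is 124 mm above the worktop (1 mm under the neck's rim).
- tube_b_top (a point): Centre of the top of the cap of one of the three tubes; it moves with the tube. Capped sample tube 96 mm long, 13 mm thick, red to orange cap 19 mm wide and 23 mm high; it may stand in any of the three wells. Fully home, the cap's top is 124 mm above the worktop (1 mm under the neck's rim).
- tube_c_top (a point): Centre of the top of the cap of one of the three tubes; it moves with the tube. Capped sample tube 96 mm long, 13 mm thick, red to orange cap 19 mm wide and 23 mm high; it may stand in any of the three wells. Fully home, the cap's top is 124 mm above the worktop (1 mm under the neck's rim).
- tube_a (a joint): How far this tube stands above its home position (m): 0 fully home against the bottom of the well; grows upwards. The rubber collar of the well holds it at any height by friction: about 3 N pushes it down. This is the tube that stands high, by 13 to 18 mm.
- tube_b (a joint): How far this tube stands above its home position (m): 0 fully home against the bottom of the well; grows upwards. The rubber collar of the well holds it at any height by friction: about 3 N pushes it down. This one is home at the start and stays so.
- tube_c (a joint): How far this tube stands above its home position (m): 0 fully home against the bottom of the well; grows upwards. The rubber collar of the well holds it at any height by friction: about 3 N pushes it down. This one is home at the start and stays so.
- label_roll: White label roll, 58 mm across, 24 mm high, lying flat, loose beside the reader; leave it alone. Origin: centre of its underside.
- marker: Black and white marker pen, 134 mm long, lying loose beside the reader; leave it alone. Origin: centre of its underside.
- timer: White bench timer 64 by 64 by 22 mm, lying loose beside the reader; leave it alone. Origin: centre of its underside.

How it is judged:
By the outcome, as a careful person would: the job done as asked, in the order asked, and still so for the second after the job is handed in, with the robot touching nothing.
It also fails if it takes over 51 s, if anything falls off the work surface, if the arm or the gripper's body presses on something with over 40 N, if the wrist force passes 120 N, or if a joint passes its speed limit or range.

## Working session

There is one attempt and no reset: what is moved stays moved. The work goes in short steps, Python scripts to look and compute and a tool call to move; the robot and the scene stay as the last step left them, time stands still between calls to the robot, and variables do not carry over. Pictures are saved under pics/ and viewed, about 8 in all and at most 12, crops included, and the job is handed in when it is done.

Besides the shell and the picture viewer there is one more tool, called after "Request:" by a JSON object that holds its "method" and its "body", one argument or row to a line. jog_arm: Moves the arm, as the interface text tells. Its arguments: {"type":"object","properties":{"targets":{"type":"array","items":{"type":"array"}},"grip_force":{"type":"number"}},"required":["targets"]}

```bash
mkdir -p pics; cat > h.py <<'E'
import numpy as np, cv2
from station import ctrl, optics
from scipy.spatial.transform import Rotation as R
def save(n,f):
    c=optics.camera(n); cv2.imwrite('pics/'+f,c['img'][:,:,::-1]); np.savez('/tmp/'+f+'.npz',**c); return c
def cloud(c,W=None):
    K=c['camera_matrix']; z=c['range_z']; v,u=np.mgrid[:z.shape[0],:z.shape[1]]
    p=np.stack([(u-K[0,2])/K[0,0]*z,-(v-K[1,2])/K[1,1]*z,-z],-1)
    W=np.linalg.inv(c['world_to_cam']) if W is None else W
    return p@W[:3,:3].T+W[:3,3]
E
python3 - <<'E'
from h import *
print(ctrl.get_obs())
a=save('scene','s0.png');b=save('top','t0.png')
print(a.keys(), a['camera_matrix'])
cv2.imwrite('pics/both0.png',cv2.resize(np.hstack([a['img'],b['img']])[:,:,::-1],(800,300)))
P=cloud(b); m=(b['range_z']>0)&(abs(P[...,2]-.155)<.006)
v,u=np.nonzero(m); print(m.sum(),u.min(),u.max(),v.min(),v.max(),P[m].min(0),P[m].max(0))
r=cv2.minAreaRect((P[m][:,:2]*1000).astype(np.float32)); print(r, cv2.boxPoints(r))
print(np.median(P[m],0))
E
```

```text
{'time_s': 0.0, 'qpos': array([-1.28158580e+00,  3.00506646e-01,  1.52164992e+00, -5.93267845e-06,
        1.32067663e+00, -6.65780317e-02]), 'joint_vel': array([ 6.58062163e-04,  1.84962027e-03,  1.17927456e-03,  8.65398685e-05,
       -1.36601350e-04, -1.98842616e-04]), 'tau': array([ 1.71175066e-04, -5.31809986e+01, -3.52742887e+01,  7.08244415e-02,
        2.43518804e-02, -6.75940259e-05]), 'ee_pos': array([ 0.19151336, -0.51529936,  0.2238377 ]), 'eef_rot': array([-1.57071953e+00,  1.23817440e-03, -1.21500625e+00]), 'force': array([-0.00356442, -0.28291974,  0.3183072 ]), 'moment': array([-0.02621777,  0.0099483 , -0.02865223]), 'grip_width': 0.09448811905726107}
dict_keys(['img', 'range_z', 'camera_matrix', 'world_to_cam']) [[440.88828455   0.         257.59278365]
 [  0.         440.88828455 197.06910609]
 [  0.           0.           1.        ]]
5632 225 312 174 252 [ 0.43794958 -0.09294336  0.14902334] [0.64587528 0.12912124 0.16095278]
((541.40625, 18.49352264404297), (176.6769561767578, 195.61148071289062), 11.473625183105469) [[435.3779    96.772736]
 [474.2883   -94.92972 ]
 [647.4346   -59.78569 ]
 [608.5242   131.91676 ]]
[0.5387571  0.01883853 0.15429186]
```

View pics/both0.png

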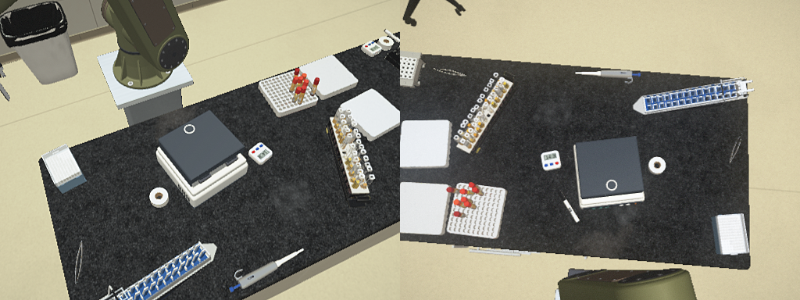

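The hood is shut and dark, turned about 0.20 rad. The pale ring is near (612,185) in the right half of the picture. I'll check the ring against the rectangle fit.

```bash
python3 - <<'E'
from h import *
o=ctrl.get_obs(); T=R.from_euler('xyz',o['eef_rot']).as_matrix()
a=np.array([.980,.199]); hinge=np.array([.628,.0361])
for f in('t0','s0'):
    c=np.load(f'/tmp/{f}.png.npz'); P=cloud(c); g=c['img'].max(2)
    r=hinge-.148*a
    m=(abs(P[...,2]-.155)<.008)&(g>150)&(np.hypot(P[...,0]-r[0],P[...,1]-r[1])<.03)
    print(f,m.sum(),(P[m].min(0)+P[m].max(0))/2, r, 'z hood',np.median(P[(np.hypot(P[...,0]-.54,P[...,1]-.02)<.03)],0))
print(np.round(T,3)); print('shift cm',100*T.T@(np.r_[r,.195]-o['ee_pos']))
E
```

```text
t0 83 [0.48206607 0.00704774 0.15559522] [0.48296  0.006648] z hood [0.53998235 0.019828   0.15437143]
s0 71 [0.48081672 0.00692958 0.15460472] [0.48296  0.006648] z hood [0.53986426 0.01951794 0.15465918]
[[ 0.348 -0.     0.937]
 [-0.937  0.001  0.348]
 [-0.001 -1.     0.   ]]
shift cm [-38.77531941   2.93884304  45.50056568]
```

Request:
{"method": "jog_arm", "body": {
  "targets": [
    [0,[-38.8,0,45.4],0.156],
    [0,[-38.8,0,45.4],0.156],
    [0,[-38.8,0,45.4],0.156],
    [0,[-38.8,0,45.4],0.156],
    [0,[-38.8,0,45.4],0.156],
    [0,[-38.8,0,45.4],0.156],
    [0,[-38.8,0,45.4],0.156],
    [0,[-38.8,0,45.4],0.156],
    [0,[-38.8,0,45.4],0.156],
    [0,[-38.8,0,45.4],0.156]
  ],
  "grip_force": 10
}}

```text
time_s: 1.1
ee_pos: [0.4352, -0.0766, 0.2245]
eef_rot: [-1.571, -0.0, -1.371]
force: [1.2, -0.7, -0.1]
grip_width: 0.0177
```

Request:
{"method": "jog_arm", "body": {
  "targets": [
    [0,[0,0,0],0],
    [0,[0,0,0],0]
  ]
}}

```text
time_s: 1.3
ee_pos: [0.4347, -0.0779, 0.2241]
eef_rot: [-1.572, 0.0, -1.368]
force: [-0.1, 0.1, -0.2]
grip_width: 0.002
```

Request:
{"method": "jog_arm", "body": {
  "targets": [
    [0,[-4,0,3.5],0],
    [0,[-7.4,1,6.3],0],
    [0,[-7.4,4.2,6.3],0],
    [0,[-7.4,4.2,6.3],0],
    [0,[-7.4,4.2,6.3],0]
  ]
}}

```text
time_s: 1.8
ee_pos: [0.4814, 0.005, 0.1829]
eef_rot: [-1.572, 0.0, -1.373]
force: [0.5, 0.2, 0.3]
grip_width: 0.0008
```

```bash
python3 - <<'E'
from h import *
o=ctrl.get_obs(); print(o['ee_pos'],o['force'])
save('scene','s1.png'); im=cv2.imread('pics/s1.png'); cv2.imwrite('pics/s1c.png',cv2.resize(im[80:300,150:400],None,fx=2,fy=2))
E
```

```text
[0.48144666 0.0049944  0.18289719] [0.47618586 0.177108   0.29419622]
```

View pics/s1c.png

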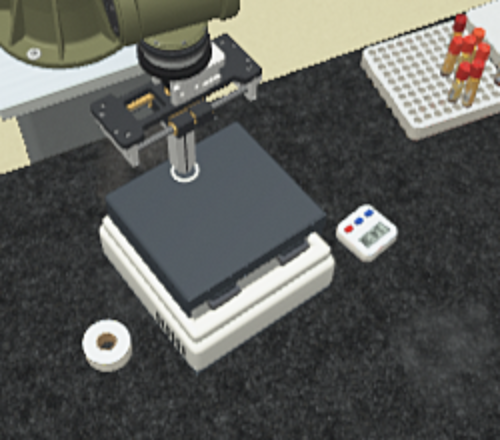

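The closed fingertips stand right over the ring, at crop pixel (185,172). Next I press to the stop.

Request:
{"method": "jog_arm", "body": {
  "targets": [
    [0,[0,0.6,0],0],
    [0,[0,1.0,0],0],
    [0,[0,1.4,0],0],
    [0,[0,1.7,0],0],
    [0,[0,1.9,0],0],
    [0,[0,1.9,0],0]
  ]
}}

```text
time_s: 2.45
ee_pos: [0.4814, 0.0059, 0.1639]
eef_rot: [-1.572, -0.001, -1.371]
force: [-8.0, -3.7, 11.9]
grip_width: 0.0007
```

Request:
{"method": "jog_arm", "body": {
  "targets": [
    [0,[0,0.15,0],0],
    [0,[0,0.15,0],0],
    [0,[0,0,0],0],
    [0,[0,-0.3,-5],0],
    [0,[0,-0.3,-10],0],
    [0,[0,-0.3,-13],0],
    [0,[0,-0.3,-13],0]
  ]
}}

```text
time_s: 3.15
ee_pos: [0.3521, -0.0197, 0.1665]
eef_rot: [-1.57, -0.0, -1.372]
force: [0.6, 0.1, 0.0]
grip_width: 0.0008
```

Request:
{"method": "jog_arm", "body": {
  "targets": [
    [0,[0,-3,0],0],
    [0,[0,-7,0],0],
    [0,[0,-11,0],0],
    [0,[0,-11,0],0],
    [0,[0,-11,0],0],
    [0,[0,-11,0],0],
    [0,[0,-11,0],0],
    [0,[0,-11,0],0]
  ]
}}

```text
time_s: 3.95
ee_pos: [0.3543, -0.0194, 0.2757]
eef_rot: [-1.572, 0.001, -1.371]
force: [-0.5, -0.0, 0.7]
grip_width: 0.0005
```

```bash
python3 - <<'E'
from h import *
o=ctrl.get_obs(); print(o['ee_pos'],o['force'])
a=save('scene','s2.png');b=save('top','t2.png')
cv2.imwrite('pics/b2.png',np.hstack([cv2.resize(x[:,:,::-1],None,fx=2,fy=2)[:440] for x in (a['img'][80:300,150:350],b['img'][120:340,200:400])]))
ax=np.array([.980,.199]);ay=np.array([-.199,.980]);org=np.array([.628,.0361])-.088*ax
for n,c in(('s',a),('t',b)):
    P=cloud(c); i=c['img'].astype(int); q=P[...,:2]-org; X=q@ax;Y=q@ay
    m=(i[...,0]>120)&(i[...,0]>i[...,1]*1.6)&(abs(X+.022)<.06)&(abs(Y)<.08)&(P[...,2]>.1)&(P[...,2]<.16)
    k,l,st,ce=cv2.connectedComponentsWithStats(m.astype(np.uint8))
    for j in range(1,k):
        if st[j,4]>8:
            s=l==j; z=np.percentile(P[s][:,2],90); t=s&(P[...,2]>z-.004)
            print(n,st[j],'X,Y',X[t].mean().round(4),Y[t].mean().round(4),'z',z.round(4),'world',P[t].mean(0).round(4))
E
```

```text
[ 0.35425193 -0.01937623  0.2757313 ] [-0.51235228 -0.02265683  0.69881236]
t [282 217   8   9  54] X,Y -0.0222 -0.0417 z 0.1426 world [ 0.5284 -0.0267  0.1411]
t [265 220   8   9  53] X,Y -0.0223 0.0006 z 0.1263 world [0.5198 0.0147 0.1249]
t [248 222   8   9  54] X,Y -0.0224 0.0417 z 0.1251 world [0.5115 0.055  0.1238]
```

View pics/b2.png

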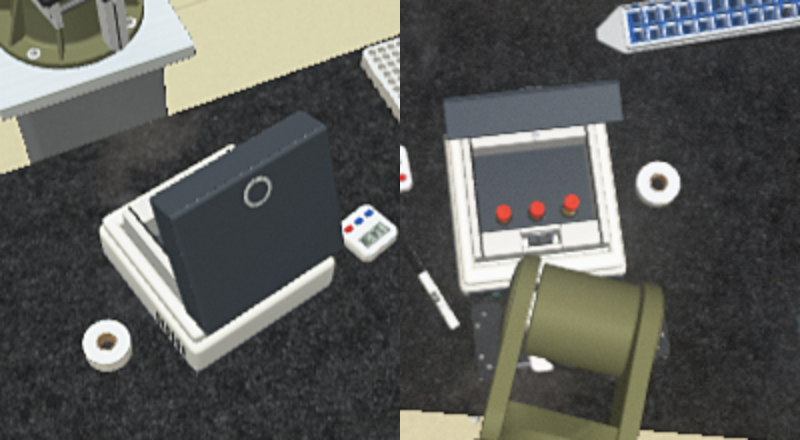

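The hood is fully open. The right-hand tube (crop pixel (571,203), y = -42 mm) stands about 17 mm high, and the other two are home.

Request:
{"method": "jog_arm", "body": {
  "targets": [
    [0,[2,0,5],0],
    [0,[4.2,0,10],0],
    [0,[4.2,0,15],0],
    [0,[4.2,0,16.9],0],
    [0,[4.2,4,16.9],0],
    [0,[4.2,8,16.9],0],
    [0,[4.2,10.5,16.9],0],
    [0,[4.2,10.5,16.9],0],
    [0,[4.2,10.5,16.9],0]
  ]
}}

```text
time_s: 4.95
ee_pos: [0.5286, -0.0271, 0.1722]
eef_rot: [-1.571, -0.0, -1.371]
force: [-0.7, -0.4, 0.3]
grip_width: 0.0007
```

```bash
python3 - <<'E'
from h import *
o=ctrl.get_obs(); print(o['ee_pos'],o['force'])
a=save('wrist','w3.png');b=save('scene','s3.png');t=save('top','t3.png')
cv2.imwrite('pics/b3.png',np.hstack([cv2.resize(x[:,:,::-1],(400,440)) for x in (a['img'],t['img'][120:340,200:400])]))
E
```

```text
[ 0.52863567 -0.02707966  0.17224998] [-0.66399723 -0.36567027  0.31166781]
```

View pics/b3.png

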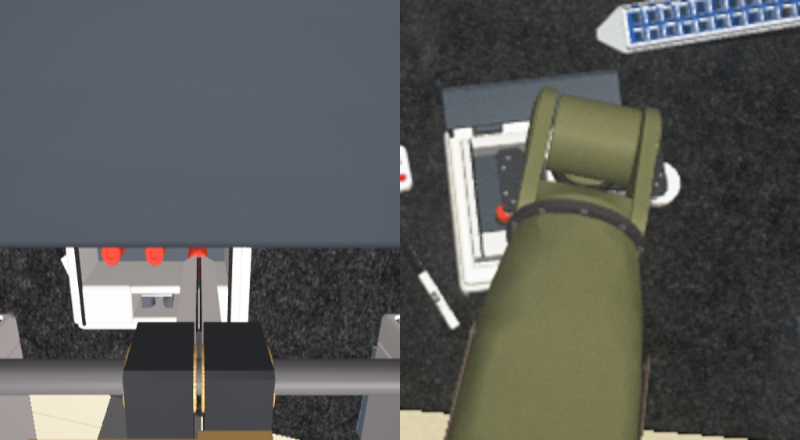

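The fingertip is in line with the high cap, at wrist-view pixel (198,252), with the hood clear behind it. Next I push down.

Request:
{"method": "jog_arm", "body": {
  "targets": [
    [0,[0,0.8,0],0],
    [0,[0,1.3,0],0],
    [0,[0,1.7,0],0],
    [0,[0,2.1,0],0],
    [0,[0,2.5,0],0],
    [0,[0,2.7,0],0],
    [0,[0,2.7,0],0]
  ]
}}

```text
time_s: 5.8
ee_pos: [0.5281, -0.027, 0.144]
eef_rot: [-1.572, 0.0, -1.371]
force: [0.7, -0.3, 0.7]
grip_width: 0.0005
```

Request:
{"method": "jog_arm", "body": {
  "targets": [
    [0,[0,0.1,0],0],
    [0,[0,0.2,0],0],
    [0,[0,0.2,0],0]
  ]
}}

```text
time_s: 6.1
ee_pos: [0.5284, -0.027, 0.143]
eef_rot: [-1.571, -0.0, -1.371]
force: [-2.1, 0.7, 7.4]
grip_width: 0.0008
```

Request:
{"method": "jog_arm", "body": {
  "targets": [
    [0,[0,0.15,0],0],
    [0,[0,0.15,0],0]
  ]
}}

```text
time_s: 6.3
ee_pos: [0.5288, -0.0271, 0.1428]
eef_rot: [-1.569, -0.001, -1.371]
force: [-6.5, 1.3, 20.5]
grip_width: 0.0004
```

Request:
{"method": "jog_arm", "body": {
  "targets": [
    [0,[0,-4,0],0],
    [0,[0,-8,0],0],
    [0,[0,-13,0],0],
    [0,[0,-13,-5],0],
    [0,[0,-13,-10],0],
    [0,[0,-15,-15],0],
    [0,[0,-18,-15],0],
    [0,[0,-18,-15],0],
    [0,[0,-18,-15],0]
  ]
}}

```text
time_s: 7.2
ee_pos: [0.3814, -0.0568, 0.321]
eef_rot: [-1.57, -0.0, -1.371]
force: [-0.3, -0.9, -1.1]
grip_width: 0.0004
```

```bash
python3 - <<'E'
from h import *
o=ctrl.get_obs(); print(o['ee_pos'],o['force'])
b=save('top','t4.png')
ax=np.array([.980,.199]);ay=np.array([-.199,.980]);org=np.array([.628,.0361])-.088*ax
for c in (b,):
    P=cloud(c); i=c['img'].astype(int); q=P[...,:2]-org; X=q@ax;Y=q@ay
    m=(i[...,0]>120)&(i[...,0]>i[...,1]*1.6)&(abs(X+.022)<.06)&(abs(Y)<.08)&(P[...,2]>.1)&(P[...,2]<.16)
    k,l,st,ce=cv2.connectedComponentsWithStats(m.astype(np.uint8))
    for j in range(1,k):
        if st[j,4]>8:
            s=l==j; print(st[j],'Y',Y[s].mean().round(4),'z',np.percentile(P[s][:,2],[50,90]).round(4))
    m=(X>.03)&(X<.2)&(abs(Y)<.05)&(P[...,2]>.2); print('hood X',np.percentile(X[m],[2,50,98]),'z',np.percentile(P[m][:,2],[2,98]))
E
```

```text
[ 0.38140768 -0.05684204  0.32103282] [-0.29787789 -0.94594408 -1.13044176]
[282 218   7   9  51] Y -0.0415 z [0.1219 0.1251]
[265 220   8   9  53] Y 0.0007 z [0.1219 0.1251]
[248 222   8   9  54] Y 0.0422 z [0.122  0.1253]
hood X [0.04513972 0.06670771 0.08928604] z [0.28163239 0.2957885 ]
```

All three caps are level now. Next I go over the hood and behind it.

Request:
{"method": "jog_arm", "body": {
  "targets": [
    [0,[0,-4,0],0],
    [0,[-2,-4,4],0],
    [0,[-4.2,-4,8.5],0],
    [0,[-4.2,-4,13],0],
    [0,[-4.2,-4,18],0],
    [0,[-4.2,-4,23],0],
    [0,[-4.2,-4,28],0],
    [0,[-4.2,-4,30.5],0],
    [0,[-4.2,-4,30.5],0],
    [0,[-4.2,-4,30.5],0]
  ]
}}

```text
time_s: 8.25
ee_pos: [0.6721, 0.0452, 0.3585]
eef_rot: [-1.574, 0.001, -1.371]
force: [0.4, 0.1, 0.1]
grip_width: 0.0007
```

Request:
{"method": "jog_arm", "body": {
  "targets": [
    [0,[0,3.5,0],0],
    [0,[0,7.1,0],0],
    [0,[0,7.1,0],0],
    [0,[0,7.1,-1.5],0],
    [0,[0,7.1,-2.9],0]
  ]
}}

```text
time_s: 8.75
ee_pos: [0.6429, 0.039, 0.2921]
eef_rot: [-1.569, -0.0, -1.371]
force: [0.1, -0.4, 1.0]
grip_width: 0.0004
```

Request:
{"method": "jog_arm", "body": {
  "targets": [
    [0,[0,0,-1.2],0],
    [0,[0,0.1,-2.4],0],
    [0,[0,0.4,-3.9],0],
    [0,[0,0.7,-5.4],0],
    [0,[0,1.2,-6.8],0],
    [0,[0,1.9,-8.2],0]
  ]
}}

```text
time_s: 9.35
ee_pos: [0.5629, 0.0228, 0.274]
eef_rot: [-1.566, -0.001, -1.371]
force: [0.7, 1.3, 4.1]
grip_width: 0.0004
```

Request:
{"method": "jog_arm", "body": {
  "targets": [
    [0,[0,0.8,-1.3],0],
    [0,[0,1.7,-2.6],0],
    [0,[0,2.8,-3.7],0],
    [0,[0,4.0,-4.7],0],
    [0,[0,5.2,-5.6],0],
    [0,[0,6.5,-6.3],0],
    [0,[0,7.9,-7.3],0],
    [0,[0,7.9,-7.3],0]
  ]
}}

```text
time_s: 10.15
ee_pos: [0.491, 0.0082, 0.193]
eef_rot: [-1.57, -0.0, -1.371]
force: [-1.8, -0.5, 2.7]
grip_width: 0.0006
```

```bash
python3 - <<'E'
from h import *
o=ctrl.get_obs(); print(o['ee_pos'],o['force'])
save('scene','s5.png'); im=cv2.imread('pics/s5.png'); cv2.imwrite('pics/s5c.png',cv2.resize(im[80:300,150:400],None,fx=2,fy=2))
E
```

```text
[0.49099036 0.00816357 0.19296604] [-1.83567014 -0.52280949  2.7061267 ]
```

View pics/s5c.png

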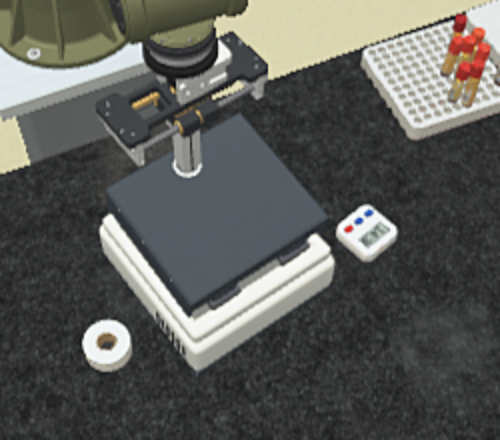

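The hood is nearly shut, with the tip at the ring (crop pixel (187,172)). Next I press to the stop.

Request:
{"method": "jog_arm", "body": {
  "targets": [
    [0,[0,0.8,-0.5],0],
    [0,[0,1.6,-0.9],0],
    [0,[0,2.2,-0.9],0],
    [0,[0,2.6,-0.9],0],
    [0,[0,2.9,-0.9],0],
    [0,[0,2.9,-0.9],0]
  ]
}}

```text
time_s: 10.8
ee_pos: [0.4821, 0.0064, 0.1643]
eef_rot: [-1.573, -0.0, -1.371]
force: [-16.6, -2.7, 26.3]
grip_width: 0.0001
```

The force shows the stop is reached, so I let go straight up.

Request:
{"method": "jog_arm", "body": {
  "targets": [
    [0,[0,0,0],0],
    [0,[0,-0.5,0],0],
    [0,[0,-1.0,0],0],
    [0,[0,-1.5,0],0],
    [0,[0,-2.2,0],0],
    [0,[0,-3,0],0],
    [0,[0,-3,0],0]
  ]
}}

```text
time_s: 11.5
ee_pos: [0.4832, 0.0066, 0.1941]
eef_rot: [-1.569, -0.0, -1.371]
force: [0.0, 0.5, -0.5]
grip_width: 0.0004
```

Free of contact. I back off to the front and check.

Request:
{"method": "jog_arm", "body": {
  "targets": [
    [0,[0,-3,0],0],
    [0,[0,-7,-2],0],
    [0,[0,-11,-6],0],
    [0,[0,-11,-11],0],
    [0,[0,-11,-15],0],
    [0,[0,-11,-15],0],
    [0,[0,-11,-15],0],
    [0,[0,-11,-15],0]
  ]
}}

```text
time_s: 12.3
ee_pos: [0.3363, -0.0231, 0.3028]
eef_rot: [-1.571, 0.0, -1.371]
force: [0.1, -0.2, 0.6]
grip_width: 0.0003
```

```bash
python3 - <<'E'
from h import *
o=ctrl.get_obs(); print(o['ee_pos'],o['force'])
a=save('scene','s6.png');b=save('top','t6.png')
cv2.imwrite('pics/b6.png',np.hstack([cv2.resize(x[:,:,::-1],None,fx=2,fy=2) for x in (a['img'][80:300,150:350],b['img'][120:340,200:400])]))
ax=np.array([.980,.199]);ay=np.array([-.199,.980]);org=np.array([.628,.0361])-.088*ax
for f in('t0','t6','s0','s6'):
    c=np.load(f'/tmp/{f}.png.npz'); P=cloud(c);q=P[...,:2]-org; X=q@ax;Y=q@ay
    m=(X>-.08)&(X<.08)&(abs(Y)<.08)&(P[...,2]>.13)&(P[...,2]<.2)
    print(f,m.sum(),'slope,z0',np.polyfit(X[m],P[m][:,2],1).round(4))
for s in 'st':
    d=np.abs(cv2.imread(f'pics/{s}0.png').astype(int)-cv2.imread(f'pics/{s}6.png')).max(2)>60
    v,u=np.nonzero(d); print(s,d.sum(), (u.min(),u.max(),v.min(),v.max()) if d.any() else '')
E
```

```text
[ 0.33633509 -0.02312853  0.30282619] [ 0.12119287 -0.24574499  0.5742922 ]
t0 4239 slope,z0 [-0.0017  0.1544]
t6 4244 slope,z0 [0.0002 0.1543]
s0 3916 slope,z0 [-0.0004  0.1547]
s6 3906 slope,z0 [1.000e-04 1.546e-01]
s 3950 (np.int64(0), np.int64(255), np.int64(0), np.int64(129))
t 7044 (np.int64(202), np.int64(379), np.int64(256), np.int64(383))
```

View pics/b6.png

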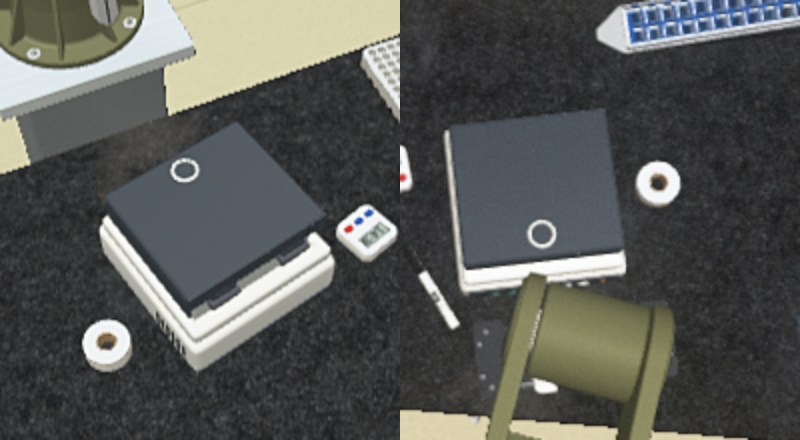

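The hood is shut and level, the ring is at the same pixels as before (185,170), and the roll, marker and timer haven't moved. I'm handing the job in.

```bash
python3 -c "
from h import *
print(ctrl.hand_in())"
```

```text
the job is handed in; nothing more can be done
None
```

The job is done and handed in at about 12.5 s. I pressed the hood open and pushed the high tube (right-hand well, y = -42 mm, about 17 mm high) down until it was firm at about 20 N. I then swung the hood down from behind, pressed it to the stop at about 26 N and let go.

- **Tubes:** all three cap tops read the same height, 0.125 m, which is home within camera accuracy. I checked this before closing the hood.
- **Hood:** it stayed shut after I let go, level to within 0.001 rad with its top at 0.154–0.155 m, the same as at the start.
- **Surroundings:** before-and-after images differ only where the arm stands. The label roll, marker and timer did not move.
- **Robot:** it was clear of everything at hand-in. No check failed or disagreed.

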